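Hang the rinsed dip cup upside down on its drying peg

TASK

The rinsed metal dip cup lies in its sloping sleeve holder. Draw it out lengthwise, turn it upside down, put it over the upright peg of the drying stand and press it fully home, so that its rim sits on the collar at the foot of the peg; then let go. Do not knock over or shove away the brown bottle and the black tin next to the stand or the solder reel next to the holder.

Things in the scene. Friction and masses are not known exactly. Their poses are not given: they have to be found in the camera images.
- cup_mid (a point): the loose aluminium dip cup, a straight round tube closed at one end: 115 mm long, 34 mm outside diameter, 26 mm bore, 109 mm deep inside, about 0.11 kg. The point is on its axis half-way along. Its z axis runs along the cup to the open mouth (mouth 57.5 mm along +z, closed end 57.5 mm along -z)
- cup_mouth (a point): centre of the cup's mouth, in the plane of the rim; z axis along the cup, out of the mouth
- cup: the same cup, its origin at the outside of the closed end, z axis towards the mouth. At the start it lies in the holder, mouth against the end stop inside, sloping 15 degrees down towards the mouth; the last 53 mm at the closed end stick out of the sleeve
- holder: fixed grey sleeve holder on an 80 x 80 mm foot, origin at the underside. The square roofed sleeve (37 mm inside, 5 mm walls, 62 mm deep, its centre 62 mm above the origin) slopes 15 degrees down along +x to its end stop; its open end faces -x. A 26 mm wide floor tongue runs on 16 mm under the cup. The cup leaves only along its own axis, 62 mm or more
- stand: fixed drying stand, origin at the underside, z up. Base plate 80 (x) by 110 (y) by 10 mm high. On it a collar (38 mm diameter, top 22 mm above the bench) carries an upright peg, 22 mm diameter, the last 1.5 mm bevelled to 20 mm, top 102 mm above the bench. Collar and peg are clamped in a slot along y
- slot_mid (a point): middle of the stand's slot, at the height of the collar's top (22 mm), axes as the stand's. THE PEG IS CLAMPED ANYWHERE FROM -14 TO +14 mm ALONG Y from here (x = 0), rigidly; its offset is not reported and must be seen or felt
- leaf_mid (a point): nominal place of the bowed leaf spring on the peg's +x side (given for the peg at mid-slot), 12 to 53 mm above the collar. It rubs in the cup's bore: a cup let go on the peg stops part-way, its rim some 10 to 45 mm above the collar, and the rest of the way takes a push down of up to 20 N
- flux: bystander: brown flux bottle with a black nozzle, 42 mm diameter, 118 mm high, origin at the underside, the one standing just beyond the stand (others are farther off)
- wool_tin: bystander: black round tin with brass wool, 68 mm diameter, 41 mm high, origin at the underside, the one just right of the stand
- reel: bystander: solder reel standing on a flange, 58 mm diameter, 47 mm high, origin at the underside, the one just beyond the holder
Things that resemble listed ones, but are neither listed nor needed, are in the scene too. There is more than one size of the cup; the job needs the larger.

How it is judged:
By the outcome, as a careful person would: the job done as asked, in the order asked, and still so for the second after the job is handed in, with the robot touching nothing.
It also fails if it takes over 72 s, if anything falls off the work surface, if the arm or the gripper's body presses on something with over 40 N, if the wrist force passes 120 N, or if a joint passes its speed limit or range.

ROBOT

A 7-joint arm with a two-finger parallel gripper is mounted at the origin on a cart in front of the work surface, level with it; the furniture and walls round the work are solid. World frame = base frame: x ahead of the robot, y to its left, z up, the work surface at z = 0. Lengths are in mm, angles in rad, forces in N, time in s.
With the tool pointing down it reaches from about 400 to 900 mm from the base axis. Payload 5.5 kg.
Tool frame: the origin (TCP) lies midway between the tips of the shut fingers; the grasp point (between the pads) lies 19 mm behind it; z points along the fingers, y is the line along which they close (so a half turn about z gives the same grasp; the last joint's range is limited). The gripper opens to 92 mm and grips with 3 to 60 N. Pads are 19 mm wide; open, the fingers measure 130 mm over their backs; the gripper's body (75 mm by 190 mm) begins 47 mm behind the grasp point.
Start: joints at [-1.053, 0.501, -0.427, 1.55, 0.221, 1.138, -0.21], TCP at [163.795, 629.024, 226.729] pointing down, gripper open.
Joint ranges: [-2.88, 2.88], [-0.31, 2.03], [-1.54, 1.56], [0.2, 2.42], [-1.41, 4.55], [0.19, 2.02], [-2.57, 2.57]. Speed limits (rad/s): [2.57, 2.57, 3.14, 3.14, 3.14, 3.14, 3.14].

INTERFACE

Orientations are given as a 3x3 rotation matrix whose columns are the frame's x, y, z axes.
In Python, from plant import readout, viewer, order gives the robot as it stands.
- The arm moves only by the tool arm_command, never from a script. Its argument "rows" is text: rows parted by semicolons, each of 4 numbers parted by spaces: the shift along the tool's x, y, z in mm, then the turn about the tool's z in rad. A call has 1 to 8 rows; each row shifts and turns the commanded pose from where the row before left it, along the tool's axes as they then stand; what a row does not reach is not made up. A row lasts 1/10 s, in which the tool goes at most 50 mm and 8.59 degrees, less where a joint would pass 70% of its speed; a pose out of reach is approached as far as the arm can. A call with a gripper value outside its range is refused whole. "grip" is the finger opening in mm, from 0 to 91.8, set as the call begins (left out, the last holds). The fingers move at their own pace and stop on an object; "newtons" is the grip in N (left out, the last holds). Time passes only in rows, so rows that do not move let the fingers close. It gives the time, the measured TCP pose, the force, the opening and the grip force at its end, in the units of the state.
- readout.state(): the state, without advancing time (a new reading comes with each control period).
- viewer.camera(name): name is "side" or "top" or "wrist"; returns the picture (420x560x3 uint8, red, green, blue); there is no depth.
- viewer.camera_info(name): a dict with "fx", "fy", "cx", "cy" (pixels), "R" (3x3) and "t" (3): a world point X has camera coordinates R X + t; the wrist camera has in their place "T_tool_cam" (4x4, takes a point from camera to tool coordinates, whose origin is the TCP and whose axes are the flange's). Camera axes: x right, y down, z forward; pixel columns grow to the right and rows downward; lengths in mm; the calibration is good to about 2 mm. A picture is of the moment at which its call begins: read the wrist's pose just before it. camera_info takes no time and is no camera call.
- order.close_job(): hands the job in; it is judged then, once.
The state is a dict: "clock": time; "q": joint angles; "qvel": joint speeds; "joint_torque": joint torques, N m; "tcp_pos": TCP position; "orientation": TCP orientation; "force": force on the tool from outside, world axes, zero at the start; "ft_torque": the same for the moment, N m; "finger_gap": finger opening in mm; "gripper_force": force on a finger pad.
Only numpy, scipy, OpenCV 4.12 (cv2) and the standard library are available. Lean on these libraries where they do the work, as an engineer would, in place of code of your own. Each camera call takes 0.05 s, during which the arm holds its last target. There are 200 camera calls.

## Working session

There is one attempt and no reset: what is moved stays moved. The work goes in short steps, Python scripts to look and compute and a tool call to move; the robot and the scene stay as the last step left them, time stands still between calls to the robot, and variables do not carry over. Pictures are saved under pics/ and viewed, at most 10 in all, crops included, and the job is handed in when it is done.

Besides the shell and the picture viewer there is one more tool, called after "Call:" as name(argument=value, ...), one argument or row to a line, values as JSON. arm_command: Moves the arm, as the interface text tells. Its arguments: {"type":"object","properties":{"rows":{"type":"string"},"grip":{"type":"number"},"newtons":{"type":"number"}},"required":["rows"]}

```bash
mkdir -p pics; python3 - <<'E'
from plant import readout, viewer
import cv2, numpy as np
s=readout.state(); print(s)
for n in ("side","top","wrist"):
    cv2.imwrite(f"pics/{n}0.png",viewer.camera(n)[:,:,::-1]); print(n,viewer.camera_info(n))
E
```

```text
{'clock': 0.0, 'q': array([-1.05277325,  0.50185333, -0.42678134,  1.55145275,  0.2208098 ,
        1.13827511, -0.2102843 ]), 'qvel': array([ 0.00087621, -0.00063538, -0.00054126, -0.00041629,  0.00019973,
        0.00060655, -0.00168915]), 'joint_torque': array([ 3.09624529e-04, -5.66595876e+01, -5.81623524e+00, -2.79121703e+01,
       -6.86588581e-02,  3.10341083e-02,  1.96289070e-04]), 'tcp_pos': array([163.72248105, 628.32401737, 225.67289063]), 'orientation': array([[-9.67724669e-01,  2.52009264e-01, -5.43690563e-04],
       [ 2.52009844e-01,  9.67722897e-01, -1.85294979e-03],
       [ 5.91812952e-05, -1.93016059e-03, -9.99998135e-01]]), 'force': array([-0.00757362, -0.28281273, -0.49959471]), 'ft_torque': array([ 0.00253482, -0.0210699 , -0.00122247]), 'gripper_force': 0.0, 'finger_gap': 91.91600416803077}
side {'fx': 400.67987911461915, 'fy': 400.67987911461915, 'cx': 277.280869438622, 'cy': 205.83131196607064, 'R': array([[-0.96082601, -0.27714827, -0.00148947],
       [-0.09537617,  0.33568939, -0.9371318 ],
       [ 0.26022446, -0.90027855, -0.34897244]]), 't': array([477.20358727, 200.82482394, 717.14495069])}
top {'fx': 386.630928604657, 'fy': 386.630928604657, 'cx': 284.48732437959563, 'cy': 208.1911347691746, 'R': array([[ 0.00873147, -0.99988044,  0.01276163],
       [-0.99113089, -0.010346  , -0.13248588],
       [ 0.13260208, -0.01149165, -0.99110274]]), 't': array([-171.27446463,  554.49508135,  869.62743454])}
wrist {'fx': 375.0548193692049, 'fy': 375.0548193692049, 'cx': 281.3266129477706, 'cy': 210.57124934420727, 'T_tool_cam': array([[ 1.19105597e-04, -9.58956233e-01, -2.83554101e-01,
         7.66882980e+01],
       [ 9.99999071e-01,  4.99320410e-04, -1.26861481e-03,
        -6.89988032e-01],
       [ 1.35813043e-03, -2.83553687e-01,  9.58955402e-01,
        -1.56700153e+02],
       [ 0.00000000e+00,  0.00000000e+00,  0.00000000e+00,
         1.00000000e+00]])}
```

View pictures.

View pics/side0.png

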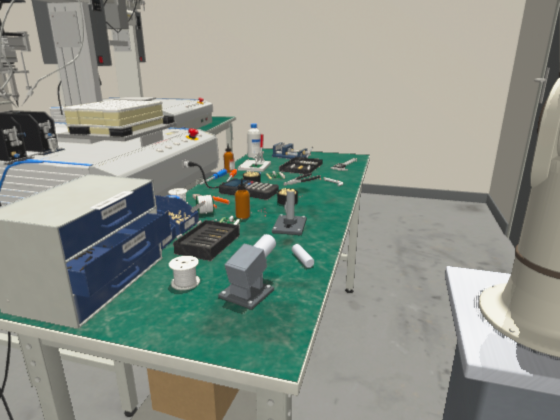

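View pics/top0.png

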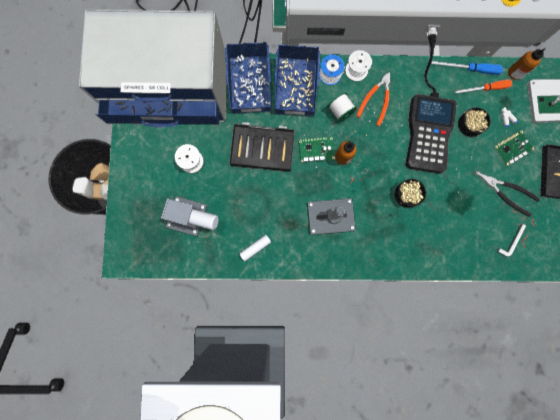

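```bash
cat > h.py <<'E'
import numpy as np, cv2
from plant import readout, viewer
def cam(n, s=None):
    c=viewer.camera_info(n)
    K=(c["fx"],c["fy"],c["cx"],c["cy"])
    if n=="wrist":
        T=np.array(c["T_tool_cam"]); Rw=s["orientation"]@T[:3,:3]; o=s["orientation"]@T[:3,3]+s["tcp_pos"]
    else:
        Rw=c["R"].T; o=-Rw@c["t"]
    return K,Rw,o
def ray(c,u,v):
    K,Rw,o=c; return o, Rw@np.array([(u-K[2])/K[0],(v-K[3])/K[1],1.])
def onz(c,u,v,z):
    o,d=ray(c,u,v); return o+d*(z-o[2])/d[2]
def proj(c,X):
    K,Rw,o=c; p=Rw.T@(np.asarray(X,float)-o); return np.array([K[0]*p[0]/p[2]+K[2],K[1]*p[1]/p[2]+K[3]])
def cross(c1,p1,c2,p2):
    o1,d1=ray(c1,*p1); o2,d2=ray(c2,*p2); A=np.stack([d1,-d2],1)
    t=np.linalg.lstsq(A,o2-o1,rcond=None)[0]; a=o1+d1*t[0]; b=o2+d2*t[1]
    return (a+b)/2, np.linalg.norm(a-b)
def snap(n,f):
    s=readout.state(); im=viewer.camera(n)[:,:,::-1].copy(); cv2.imwrite(f"pics/{f}.png",im)
    np.savez(f"pics/{f}.npz",orientation=s["orientation"],tcp_pos=s["tcp_pos"]); return im
E
python3 - <<'E'
from h import *
t=cam("top"); s=cam("side"); np.set_printoptions(precision=1,suppress=True)
for n,u,v,z in [("cup end",217,222,75),("holder",186,215,0),("small",255,248,10),("stand",331,217,5),("pegtop",331,212,102),("flux",346,152,60),("tin",410,193,41),("reel",189,158,47)]:
    print(n,onz(t,u,v,z))
print("side cup end",cross(t,(214,222),s,(267,241)), "peg",cross(t,(337,212),s,(292,193)))
im=cv2.imread("pics/top0.png"); im2=cv2.imread("pics/side0.png")
a=cv2.resize(im[170:270,150:370],None,fx=3.6,fy=3.6,interpolation=2)[:, :790]
b=cv2.resize(im2[180:310,160:330],None,fx=1.7,fy=1.7,interpolation=2)
o=np.zeros((600,792,3),np.uint8); o[:360,:790]=a; o[360:581,:289]=b; cv2.imwrite("pics/c1.png",o)
E
```

```text
cup end [518.4 -14.9  75. ]
holder [542.   73.1   0. ]
small [463.3 -96.8  10. ]
stand [ 540.1 -279.6    5. ]
pegtop [ 540.2 -266.7  102. ]
flux [ 687.3 -308.5   60. ]
tin [ 595.  -462.1   41. ]
reel [671.9  60.3  47. ]
side cup end (array([519.5,  -8.7,  80.1]), np.float64(3.3668940433180063)) peg (array([ 538.9, -281.2,   95.8]), np.float64(4.643602823985954))
```

View pics/c1.png

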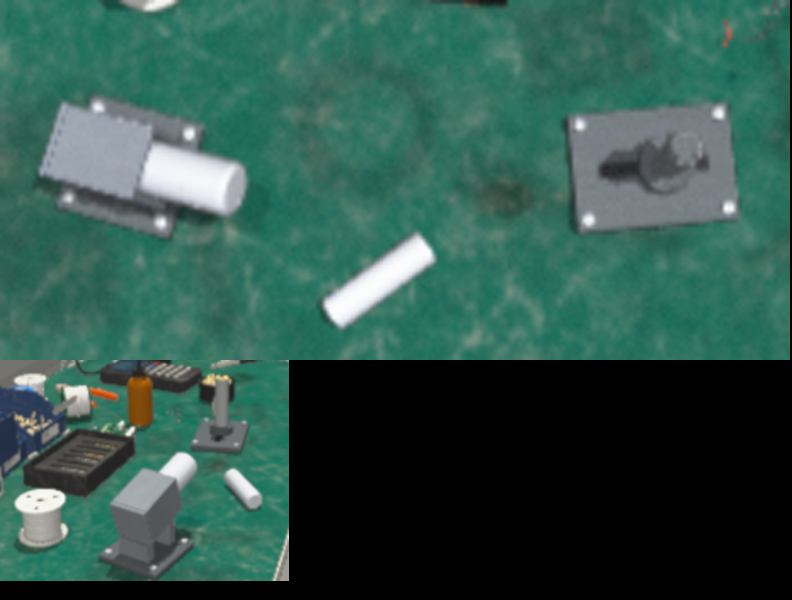

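The large cup is the one in the holder, with its end at top px (216,222). The loose tube at (255,248) is the small decoy. The peg top is near (340,212), the flux bottle near (346,152), the tin near (410,193) and the reel near (189,158). Next I move above the holder.

Call:
arm_command(
  rows="-33 -34.5 0 0;-33 -34.5 0 0;-33 -34.5 0 0;-33 -34.5 0 0;-33 -34.5 0 0;-33 -34.5 0 0;-33 -34.5 0 0;-33 -34.5 0 0",
)

```text
clock: 0.95
tcp_pos: [350.3, 293.5, 226.8]
orientation: [[-0.968, 0.252, 0.0], [0.252, 0.968, 0.0], [-0.0, 0.0, -1.0]]
force: [1.4, 0.3, 0.4]
finger_gap: 92.1
gripper_force: 0.0
```

Call:
arm_command(
  rows="-33 -34.5 0 0;-33 -34.5 0 0;-33 -34.5 0 0;-33 -34.5 0 0;-33 -34.5 0 0;-33 -34.5 0 0;-33 -34.5 0 0;0 0 0 0",
)

```text
clock: 1.75
tcp_pos: [514.7, -4.2, 226.7]
orientation: [[-0.965, 0.262, 0.002], [0.262, 0.965, -0.003], [-0.002, -0.003, -1.0]]
force: [-0.6, 0.9, -0.1]
finger_gap: 91.6
gripper_force: 0.0
```

Call:
arm_command(
  rows="0 0 0 0.143;0 0 0 0.143;0 0 0 0.143;0 0 0 0.143;0 0 0 0.143;0 0 0 0.143;0 0 0 0.143;0 0 0 0.143",
)

```text
clock: 2.55
tcp_pos: [511.9, 4.1, 226.5]
orientation: [[-0.166, 0.986, -0.001], [0.986, 0.166, 0.0], [0.0, -0.001, -1.0]]
force: [-0.2, 0.3, 0.3]
finger_gap: 91.9
gripper_force: 0.0
```

Call:
arm_command(
  rows="0 0 0 0.143;0 0 0 0.143;0 0 0 0.143;0 0 0 0;0 0 0 0",
)

```text
clock: 3.05
tcp_pos: [512.1, 3.9, 226.5]
orientation: [[0.25, 0.968, -0.0], [0.968, -0.25, 0.0], [-0.0, -0.0, -1.0]]
force: [-0.1, -0.1, -0.2]
finger_gap: 91.7
gripper_force: 0.0
```

```bash
python3 - <<'E'
from h import *
snap("wrist","w1"); s=readout.state(); print(s["q"],s["orientation"],s["tcp_pos"])
E
```

```text
[-0.21350292  0.22388479  0.17704619  1.90997274 -0.04624456  1.01195954
 -0.26930302] [[ 2.50369100e-01  9.68150393e-01 -3.60134819e-04]
 [ 9.68150460e-01 -2.50369088e-01  7.83602531e-05]
 [-1.43021164e-05 -3.68283677e-04 -9.99999932e-01]] [512.16842906   3.82518208 226.59051591]
```

View pics/w1.png

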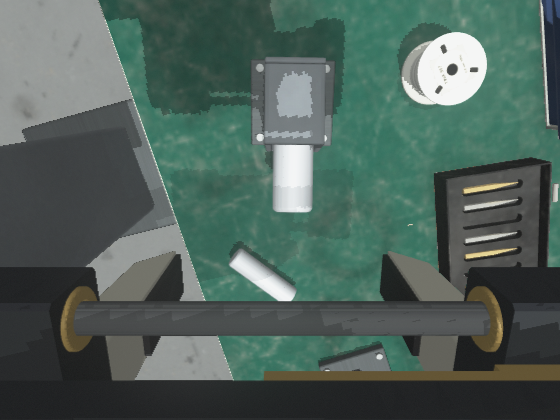

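Wrist view: the cup body covers about x 273–312, y 145–212 and runs nearly parallel to the image's vertical. The holder is above it, the reel at (450,70), the decoy tube at (262,275), and the stand's edge shows at the bottom.

```bash
python3 - <<'E'
from h import *
np.set_printoptions(precision=2,suppress=True)
im=cv2.imread("pics/w1.png"); s=np.load("pics/w1.npz"); c=cam("wrist",s)
g=im.min(2)
for v in (155,165,175,185,195,205):
    r=np.where(g[v,250:340]>150)[0]+250
    # axis height at this row: iterate along slope
    print(v,r.min(),r.max(), onz(c,r.min(),v,78),onz(c,r.max()+1,v,78))
col=np.where(g[140:230,293]>150)[0]+140; print(col.min(),col.max(),[onz(c,293,col.max()+1,z) for z in (67,84,100)])
for p in ((260,68),(327,68),(260,138),(327,137)): print("screw",onz(c,*p,8))
m=(g[140:220,260:325]>150).astype(np.uint8); print(cv2.fitLine(np.argwhere(m)[:,::-1].astype(np.float32),2,0,.01,.01).ravel())
E
```

```text
155 275 311 [515.05  36.56  78.  ] [544.19  29.05  78.  ]
165 274 311 [512.17  28.84  78.  ] [542.33  21.07  78.  ]
175 274 311 [510.05  20.79  78.  ] [540.44  12.97  78.  ]
185 274 311 [507.89  12.62  78.  ] [538.52   4.74  78.  ]
195 274 310 [505.7    4.33  78.  ] [535.76  -3.41  78.  ]
205 274 310 [503.48  -4.1   78.  ] [533.77 -11.9   78.  ]
145 211 [array([517.04, -17.42,  67.  ]), array([517.82, -12.3 ,  84.  ]), array([518.56,  -7.49, 100.  ])]
screw [518.38 109.48   8.  ]
screw [579.21  93.78   8.  ]
screw [501.19  47.03   8.  ]
screw [565.43  31.47   8.  ]
[ 0.02 -1.   32.45 37.81]
```

Call:
arm_command(
  rows="3 9 10 0;0 0 25 0;0 0 25 0;0 0 25 0;0 0 25 0;0 0 25 0;0 0 20 0;0 0 11 0",
)

```text
clock: 3.9
tcp_pos: [520.9, 4.0, 58.2]
orientation: [[0.253, 0.967, -0.003], [0.967, -0.253, -0.0], [-0.001, -0.003, -1.0]]
force: [0.0, 0.2, 0.5]
finger_gap: 91.9
gripper_force: 0.0
```

Call:
arm_command(
  rows="0 0 0 0;0 0 0 0;0 0 0 0;0 0 0 0;0 0 0 0;0 0 0 0;0 0 0 0;0 0 0 0",
  grip=10,
  newtons=20,
)

```text
clock: 4.7
tcp_pos: [521.9, 4.1, 60.8]
orientation: [[0.254, 0.967, 0.0], [0.967, -0.254, 0.0], [0.0, 0.0, -1.0]]
force: [-0.7, 0.3, 1.7]
finger_gap: 32.6
gripper_force: 10.0
```

Call:
arm_command(
  rows="0 0 0 0;0 0 0 0;-3.5 0 -0.9 0;-7 0 -1.9 0;-7 0 -1.9 0;-7 0 -1.9 0;0 0 0 0",
)

```text
clock: 5.4
tcp_pos: [515.3, -21.6, 67.7]
orientation: [[0.256, 0.967, -0.0], [0.967, -0.256, -0.001], [-0.001, 0.0, -1.0]]
force: [-0.1, -1.9, 1.9]
finger_gap: 32.7
gripper_force: 20.0
```

Call:
arm_command(
  rows="-7 0 -1.9 0;-7 0 -1.9 0;-7 0 -1.9 0;-7 0 -1.9 0;-7 0 -1.9 0;-7 0 -1.9 0;-7 0 -1.9 0;-7 0 -1.9 0",
)

```text
clock: 6.2
tcp_pos: [501.2, -74.5, 82.6]
orientation: [[0.254, 0.967, -0.0], [0.967, -0.254, -0.0], [-0.0, -0.0, -1.0]]
force: [-0.4, -0.2, -1.5]
finger_gap: 32.5
gripper_force: 20.0
```

Call:
arm_command(
  rows="-7 0 -1.9 0;-7 0 -1.9 0;-10 0 -3 0;-15 0 -8 0;-15 0 -10 0;-10 0 -10 0;0 0 0 0;0 0 0 0",
)

```text
clock: 7.0
tcp_pos: [485.5, -135.9, 117.9]
orientation: [[0.255, 0.967, 0.001], [0.967, -0.255, 0.0], [0.001, 0.001, -1.0]]
force: [-0.3, 0.5, -1.3]
finger_gap: 32.5
gripper_force: 20.0
```

```bash
python3 - <<'E'
from h import *
a=snap("wrist","w2"); s=readout.state(); b=snap("side","s2"); print(s["force"],s["finger_gap"],s["tcp_pos"])
b=cv2.resize(b[150:310,180:340],(420,420)); o=np.hstack([a[:,140:460],b]); cv2.imwrite("pics/c2.png",o)
E
```

```text
[-0.51679886 -0.0016577  -1.25404147] 32.54030609833987 [ 485.26456228 -135.17316398  117.41842917]
```

View pics/c2.png

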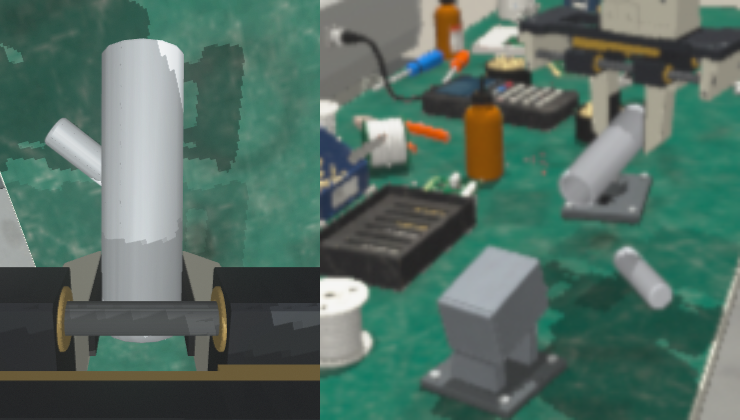

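Picture: the cup is clear of the sleeve, held near its closed end at about 15°. Next I shift over free bench and loosen the grip so the mouth can swing down.

Call:
arm_command(
  rows="-3 12 3 0;-3 12 5 0;-3 13 5 0;-3 13 4 0;0 0 0 0;0 0 0 0",
)

```text
clock: 7.7
tcp_pos: [530.2, -160.2, 99.6]
orientation: [[0.255, 0.967, -0.002], [0.967, -0.255, 0.0], [-0.0, -0.002, -1.0]]
force: [0.2, -0.1, -1.7]
finger_gap: 32.2
gripper_force: 20.0
```

Call:
arm_command(
  rows="0 0 0 0;0 0 0 0;0 0 0 0;0 0 0 0;0 0 0 0",
  newtons=3,
)

```text
clock: 8.2
tcp_pos: [530.4, -159.9, 100.5]
orientation: [[0.254, 0.967, 0.0], [0.967, -0.254, 0.0], [0.0, 0.0, -1.0]]
force: [-0.4, -0.2, -1.4]
finger_gap: 32.4
gripper_force: 3.0
```

```bash
cat > look.py <<'E'
from h import *
import sys
a=snap("wrist","w"+sys.argv[1]); s=readout.state(); b=snap("side","s"+sys.argv[1]); print(s["force"],s["ft_torque"],s["finger_gap"],s["gripper_force"],s["tcp_pos"])
b=cv2.resize(b[150:310,180:340],(420,420)); o=np.hstack([a[:,140:460],b]); cv2.imwrite("pics/c%s.png"%sys.argv[1],o)
c=cam("wrist",s)
g=a.min(2); n,l,st,ce=cv2.connectedComponentsWithStats((g[:265]>140).astype(np.uint8))
print([r.tolist() for r in st[1:] if r[4]>300])
E
python3 look.py 3
```

```text
[-0.55998573  0.22023778 -1.16831037] [-0.05078895  0.08346832 -0.02795328] 32.98833882626582 2.9999132456623556 [ 530.45789966 -159.87855     100.46504755]
[[499, 0, 61, 19, 624], [500, 63, 60, 19, 584], [501, 95, 59, 17, 468], [99, 100, 118, 100, 4289], [501, 153, 59, 15, 393], [265, 177, 35, 88, 1406], [0, 196, 103, 69, 5492], [503, 228, 19, 37, 392]]
```

View pics/c3.png

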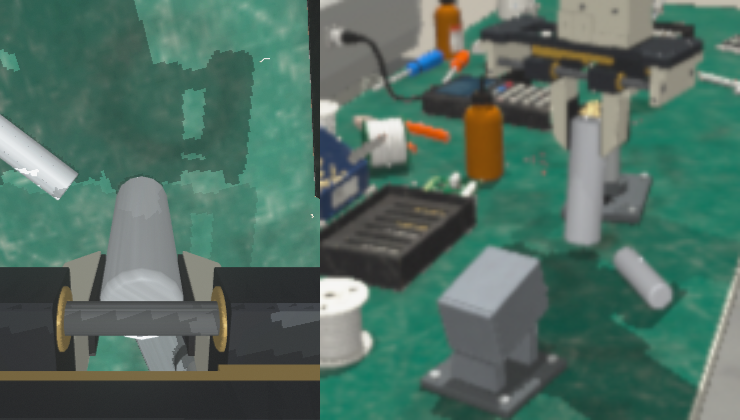

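The cup has swung to hang mouth down, near vertical (side view: cup at about (585,180), standing between the fingers). Now I grip firmly and lift.

Call:
arm_command(
  rows="0 0 0 0;0 0 0 0;0 0 0 0;0 0 0 0;0 0 0 0",
)

```text
clock: 8.8
tcp_pos: [530.4, -160.0, 100.3]
orientation: [[0.254, 0.967, -0.0], [0.967, -0.254, 0.0], [0.0, -0.0, -1.0]]
force: [-0.4, 0.8, -2.0]
finger_gap: 32.5
gripper_force: 3.0
```

Call:
arm_command(
  rows="0 0 0 0;0 0 0 0;0 0 -8 0;0 0 -16 0;0 0 -25 0;0 0 -25 0;0 0 -25 0;0 0 -11 0",
  newtons=45,
)

```text
clock: 9.6
tcp_pos: [531.9, -160.5, 213.4]
orientation: [[0.254, 0.967, 0.004], [0.967, -0.254, -0.001], [0.0, 0.004, -1.0]]
force: [1.6, -0.7, -1.5]
finger_gap: 32.3
gripper_force: 45.0
```

Call:
arm_command(
  rows="-15 0 0 0;-30 0 0 0;-30 0 0 0;-35 5 0 0;-35 10 0 0;-35 10 0 0;-20 5 0 0;-10 5 0 0",
)

```text
clock: 10.4
tcp_pos: [507.9, -375.7, 208.5]
orientation: [[0.259, 0.966, -0.003], [0.966, -0.259, -0.0], [-0.001, -0.003, -1.0]]
force: [-0.7, 0.5, -1.4]
finger_gap: 31.8
gripper_force: 45.0
```

Call:
arm_command(
  rows="0 0 0 0;0 0 0 0;0 0 0 0",
)

```text
clock: 10.7
tcp_pos: [511.4, -370.0, 209.8]
orientation: [[0.252, 0.968, -0.0], [0.968, -0.252, 0.002], [0.001, -0.001, -1.0]]
force: [-0.1, -0.3, -1.2]
finger_gap: 32.2
gripper_force: 45.0
```

```bash
python3 look.py 4; python3 - <<'E'
from h import *
s=readout.state(); c=cam("wrist",s); R=s["orientation"];p=s["tcp_pos"]
for t in ((17,0,80),(0,17,80),(0,-17,80)): print(proj(c,p+R@np.array(t)))
print("peg top guess",proj(c,(539,-281,102)),"tilt col",s["orientation"][:,2])
E
```

```text
[-0.12031002 -0.80549242 -1.39428132] [-0.07545767  0.0765759  -0.0112108 ] 32.12309508094173 44.999641778413206 [ 511.48801256 -370.04368209  210.08005218]
[[0, 0, 187, 265, 24694], [368, 233, 54, 32, 715]]
[281.30171139 193.81938888]
[306.94431779 218.73114283]
[255.65859871 218.70454921]
peg top guess [287.54241079  71.90239552] tilt col [ 1.55415778e-04  7.92486543e-04 -9.99999674e-01]
```

View pics/w4.png

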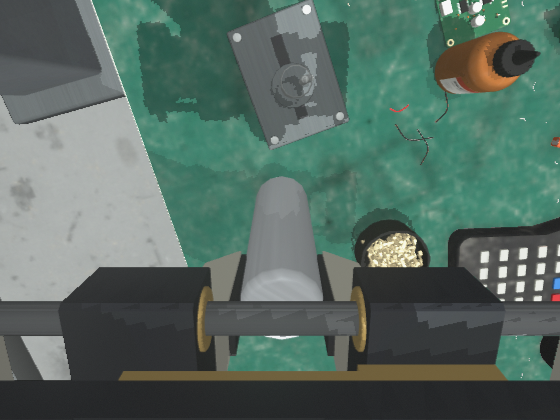

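The stand is seen from above: screws near (237,37), (307,9), (274,141) and (341,116), peg near (297,85). The cup hangs at (282,178–330). I zoom in on the peg and the cup rim.

```bash
python3 - <<'E'
from h import *
im=cv2.imread("pics/w4.png")
a=cv2.resize(im[40:130,250:340],(540,540),interpolation=cv2.INTER_CUBIC)
a=cv2.convertScaleAbs(a,alpha=1.8,beta=-40)
b=cv2.resize(im[165:345,230:330],(250,450),interpolation=2)
o=np.zeros((540,795,3),np.uint8);o[:,:540]=a;o[:450,542:792]=b;cv2.imwrite("pics/c5.png",o)
s=np.load("pics/w4.npz");c=cam("wrist",s);np.set_printoptions(precision=1,suppress=True)
P=[onz(c,*p,10) for p in ((237,37),(307,9),(274,141),(341,116))]; print(P,np.mean(P,0))
g=im.min(2)
for v in (180,190,200,210,230,250): print(v,g[v,240:330:4])
E
```

```text
[array([ 505.9, -236.2,   10. ]), array([ 570.1, -230.2,   10. ]), array([ 514.1, -331. ,   10. ]), array([ 579.7, -324.5,   10. ])] [ 542.4 -280.5   10. ]
180 [ 79  80  73  72  76  77  62 109 132 132 133 133 133 133  70  69  67  74
  63  70  66  58  57]
190 [ 68  64  63  65  76 121 124 129 132 133 134 134 134 134 131 129  85  67
  65  61  58  64  77]
200 [ 61  62  63  64 110 123 127 131 135 136 134 134 135 135 133 122 118  70
  85  81  78  84  92]
210 [ 65  72  75  63 117 121 127 133 135 136 135 136 135 131 133 122 120 109
  92  84  82  81  72]
230 [ 70  75  65 116 123 124 127 128 129 131 128 128 128 126 125 124 121 119
 107  83  73  67  74]
250 [ 76  72 116 123 128 126 128 127 130 131 130 130 130 127 125 126 124 120
 117  75  69  69  66]
```

View pics/c5.png

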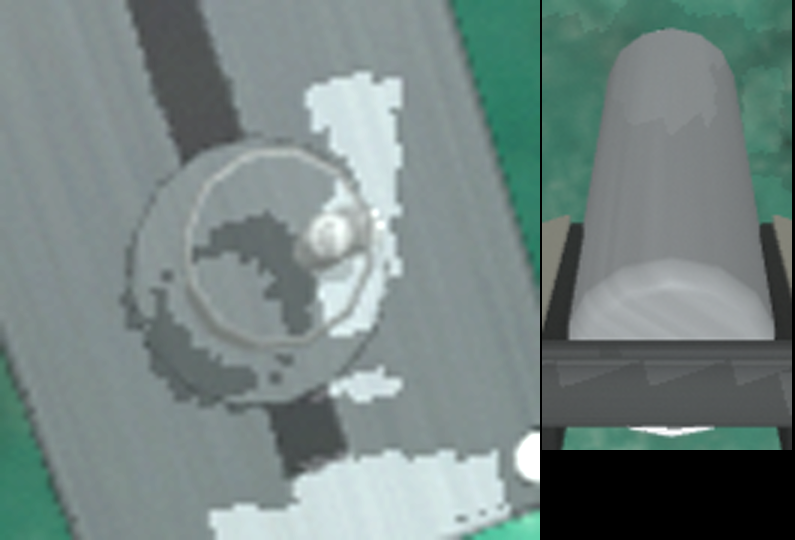

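The peg top circle is centred at px (296.7,81.3), radius 15.5 px as expected, and the collar is at about (293,85). The cup still seems slightly tilted, so I work that out along with the mouth centre.

```bash
python3 - <<'E'
from h import *
np.set_printoptions(precision=1,suppress=True)
im=cv2.imread("pics/w4.png").astype(float); s=np.load("pics/w4.npz");c=cam("wrist",s);R=s["orientation"];p=s["tcp_pos"]
print("peg top",onz(c,296.7,81.3,101),"collar",onz(c,293,85.3,22))
d=im[:,:,2]-im[:,:,1]  # red minus green: grey vs green bench
L=[];Rr=[];V=np.arange(200,255)
for v in V:
    m=np.where(d[v,230:330]>-12)[0]+230; k=m[(m>235)&(m<328)]; x=281
    l=x
    while d[v,l-1]>-12 and l>232:l-=1
    r=x
    while d[v,r+1]>-12 and r<330:r+=1
    L.append(l);Rr.append(r+1)
a=np.polyfit(V,L,1);b=np.polyfit(V,Rr,1);vv=(b[1]-a[1])/(a[0]-b[0]);print(L[::9],Rr[::9],"vanish",a[0]*vv+a[1],vv)
K=c[0];T=viewer.camera_info("wrist")["T_tool_cam"][:3,:3]
dd=T@np.array([(a[0]*vv+a[1]-K[2])/K[0],(vv-K[3])/K[1],1]);print("axis tool",dd/np.linalg.norm(dd)*100)
col=d[165:200,282];v0=165+np.argmax(col>-12);print("rim row",v0)
for z in (74,77,80): print(z,(R.T@(onz(c,282,v0,p[2]-z)-p)))
E
```

```text
peg top [ 543.3 -287.8  101. ] collar [ 543.  -287.6   22. ]
[256, 255, 253, 252, 250, 249, 247] [307, 309, 310, 312, 313, 315, 317] vanish 281.7057892926746 51.373266078183846
axis tool [11.1 -0.  99.4]
rim row 177
74 [29.3  0.4 74. ]
77 [28.7  0.4 77. ]
80 [28.1  0.4 80. ]
```

Call:
arm_command(
  rows="10 0 0 0;20 3 0 0;20 3 0 0;16 3 0 0;10 0.5 0 0;0 0 0 0;0 0 0 0;0 0 0 0",
)

```text
clock: 11.6
tcp_pos: [538.7, -302.3, 210.4]
orientation: [[0.256, 0.967, -0.0], [0.967, -0.256, -0.001], [-0.001, -0.0, -1.0]]
force: [-0.3, -0.1, -2.2]
finger_gap: 32.3
gripper_force: 45.0
```

Call:
arm_command(
  rows="0 0 8 0;0 0 8 0;0 0 6 0;0 0 4 0;0 0 4 0;0 0 4 0;0 0 0 0;0 0 0 0",
)

```text
clock: 12.4
tcp_pos: [539.4, -299.9, 175.8]
orientation: [[0.253, 0.967, -0.001], [0.967, -0.253, 0.001], [0.001, -0.001, -1.0]]
force: [0.1, 2.5, -2.2]
finger_gap: 32.4
gripper_force: 45.0
```

Call:
arm_command(
  rows="0.5 0 3 0;0.5 0 3 0;0.5 0 3 0;0.5 0 3 0;0 0 0 0;0 0 0 0",
)

```text
clock: 13.0
tcp_pos: [540.0, -298.5, 163.8]
orientation: [[0.254, 0.967, -0.0], [0.967, -0.254, 0.0], [0.0, -0.001, -1.0]]
force: [1.5, 3.1, -3.1]
finger_gap: 32.1
gripper_force: 45.0
```

Call:
arm_command(
  rows="0 0 0 0;0 0 0 0;1.5 0 2 0;1.5 0 2 0;1.5 0 2 0;1.5 0 2 0;1.5 0 2 0;0 0 0 0",
  newtons=4,
)

```text
clock: 13.8
tcp_pos: [541.8, -291.2, 153.8]
orientation: [[0.254, 0.967, -0.001], [0.967, -0.254, 0.0], [0.0, -0.001, -1.0]]
force: [-0.9, -0.3, -0.6]
finger_gap: 32.4
gripper_force: 4.0
```

```bash
python3 look.py 6
```

```text
[ 0.2492543  -0.80649608 -1.29589041] [-0.05550314  0.08187473  0.01964153] 32.376625953099 3.999896533505307 [ 541.77017012 -291.3715423   154.02442377]
[[0, 125, 129, 140, 12048], [292, 142, 37, 43, 776], [218, 145, 40, 41, 610], [321, 202, 19, 29, 364]]
```

View pics/c6.png

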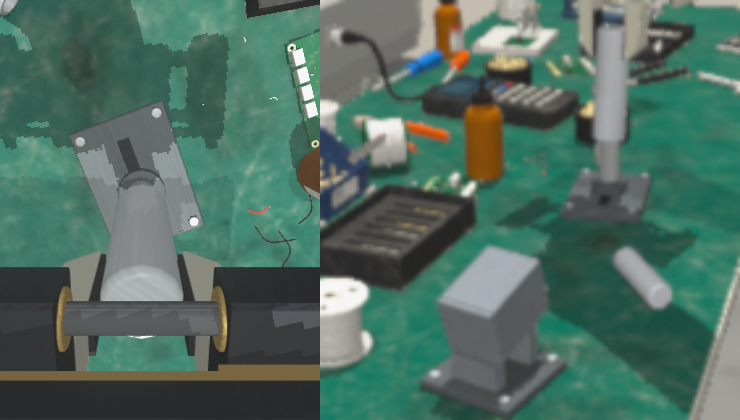

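The picture shows the cup over the peg with its rim about half-way down and the peg visible below it. I finish straightening, regrip and press down.

Call:
arm_command(
  rows="1 0.2 2 0;1 0.2 2 0;1 0 2 0;0.8 0 2 0;0 0 0 0;0 0 0 0",
)

```text
clock: 14.5
tcp_pos: [543.3, -288.0, 146.2]
orientation: [[0.254, 0.967, 0.0], [0.967, -0.254, 0.0], [0.0, 0.0, -1.0]]
force: [-0.1, -0.5, -1.6]
finger_gap: 32.3
gripper_force: 4.0
```

Call:
arm_command(
  rows="0 0 0 0;0 0 0 0;0 0 3 0;0 0 3 0;0 0 3 0;0 0 3 0;0 0 3 0;0 0 0 0",
  newtons=50,
)

```text
clock: 15.3
tcp_pos: [543.7, -288.4, 130.8]
orientation: [[0.254, 0.967, 0.001], [0.967, -0.254, -0.001], [-0.0, 0.001, -1.0]]
force: [3.8, -3.1, -3.9]
finger_gap: 32.5
gripper_force: 50.0
```

Call:
arm_command(
  rows="0 0 3 0;0 0 3 0;0 0 3 0;0 0 3 0;0 0 3 0;0 0 0 0",
)

```text
clock: 15.9
tcp_pos: [543.4, -288.0, 115.4]
orientation: [[0.254, 0.967, 0.0], [0.967, -0.254, -0.0], [-0.0, 0.0, -1.0]]
force: [6.0, -3.5, -4.7]
finger_gap: 32.0
gripper_force: 50.0
```

Call:
arm_command(
  rows="0 0 2 0;0 0 2 0;0 0 2 0;0 0 2 0;0 0 0 0",
)

```text
clock: 16.4
tcp_pos: [543.6, -287.9, 107.9]
orientation: [[0.254, 0.967, 0.001], [0.967, -0.254, 0.0], [0.0, 0.001, -1.0]]
force: [6.2, -1.8, 0.7]
finger_gap: 31.7
gripper_force: 50.0
```

Call:
arm_command(
  rows="0 0 1.5 0;0 0 1.5 0;0 0 0 0",
)

```text
clock: 16.7
tcp_pos: [543.9, -288.1, 107.7]
orientation: [[0.254, 0.967, 0.001], [0.967, -0.254, 0.0], [0.001, 0.001, -1.0]]
force: [0.4, 1.6, 18.6]
finger_gap: 32.3
gripper_force: 50.0
```

Call:
arm_command(
  rows="0 0 1 0;0 0 1 0;0 0 0 0",
)

```text
clock: 17.0
tcp_pos: [544.1, -288.1, 107.6]
orientation: [[0.254, 0.967, 0.002], [0.967, -0.254, 0.001], [0.001, 0.002, -1.0]]
force: [-2.8, 3.4, 30.7]
finger_gap: 32.0
gripper_force: 50.0
```

It stops stiffly at 31 N. I unload, release, rise, then press with shut fingers on the closed end, whose contact height (137 mm when home) checks the fit.

Call:
arm_command(
  rows="0 0 -2 0;0 0 -1.5 0;0 0 0 0",
)

```text
clock: 17.3
tcp_pos: [543.7, -288.0, 107.9]
orientation: [[0.254, 0.967, 0.001], [0.967, -0.254, -0.0], [0.0, 0.001, -1.0]]
force: [2.1, -0.3, 10.0]
finger_gap: 32.2
gripper_force: 50.0
```

Call:
arm_command(
  rows="0 0 0 0;0 0 0 0;0 0 0 0;0 0 0 0;0 0 0 0;0 0 0 0",
  grip=75,
)

```text
clock: 17.9
tcp_pos: [542.8, -288.0, 106.4]
orientation: [[0.254, 0.967, -0.001], [0.967, -0.254, 0.0], [0.0, -0.001, -1.0]]
force: [-0.7, -0.1, -0.1]
finger_gap: 73.4
gripper_force: 0.0
```

Call:
arm_command(
  rows="0 0 -10 0;0 0 -20 0;0 0 -20 0;0 0 -10 0;0 0 0 0;0 0 0 0",
)

```text
clock: 18.5
tcp_pos: [543.0, -288.0, 166.7]
orientation: [[0.254, 0.967, -0.0], [0.967, -0.254, 0.0], [0.0, -0.0, -1.0]]
force: [-0.2, 0.8, 0.2]
finger_gap: 75.3
gripper_force: 0.0
```

Call:
arm_command(
  rows="0 0 0 0;0 0 0 0;0 0 0 0;0 0 0 0;0 0 0 0;0 0 0 0;0 0 0 0;0 0 0 0",
  grip=0,
  newtons=10,
)

```text
clock: 19.3
tcp_pos: [543.2, -288.1, 166.8]
orientation: [[0.254, 0.967, -0.0], [0.967, -0.254, 0.0], [0.0, -0.0, -1.0]]
force: [1.0, 0.4, 0.5]
finger_gap: 15.9
gripper_force: 0.0
```

Now down towards 140 mm.

Call:
arm_command(
  rows="0 0 0 0;0 0 0 0;0 0 8 0;0 0 8 0;0 0 6 0;0 0 4 0;0 0 0 0",
)

```text
clock: 20.0
tcp_pos: [542.6, -287.8, 139.7]
orientation: [[0.254, 0.967, -0.002], [0.967, -0.254, 0.001], [0.0, -0.002, -1.0]]
force: [-0.5, 0.1, 0.2]
finger_gap: 0.4
gripper_force: 0.0
```

Call:
arm_command(
  rows="0 0 2 0;0 0 1 0;0 0 1 0;0 0 0 0",
)

```text
clock: 20.4
tcp_pos: [543.6, -288.5, 137.4]
orientation: [[0.254, 0.967, 0.001], [0.967, -0.254, -0.001], [-0.0, 0.001, -1.0]]
force: [-0.6, -0.6, 2.5]
finger_gap: 0.7
gripper_force: 1.2
```

Call:
arm_command(
  rows="0 0 1 0;0 0 1 0;0 0 0 0;0 0 0 0",
)

```text
clock: 20.8
tcp_pos: [543.8, -288.7, 137.2]
orientation: [[0.254, 0.967, 0.002], [0.967, -0.254, -0.001], [-0.0, 0.002, -1.0]]
force: [-5.1, 0.9, 14.4]
finger_gap: 0.2
gripper_force: 7.2
```

Call:
arm_command(
  rows="0 0 1 0;0 0 0 0;0 0 0 0",
)

```text
clock: 21.1
tcp_pos: [543.8, -288.8, 137.2]
orientation: [[0.255, 0.967, 0.002], [0.967, -0.255, -0.001], [0.0, 0.002, -1.0]]
force: [-5.7, 2.4, 19.9]
finger_gap: 0.5
gripper_force: 10.1
```

Call:
arm_command(
  rows="0 0 -5 0;0 0 -15 0;0 0 -25 0;0 0 -25 0;0 0 -20 0;0 0 0 0;0 0 0 0",
)

```text
clock: 21.8
tcp_pos: [543.4, -288.1, 224.2]
orientation: [[0.254, 0.967, 0.001], [0.967, -0.254, -0.0], [0.0, 0.001, -1.0]]
force: [0.7, -0.2, -1.4]
finger_gap: 0.6
gripper_force: 0.0
```

```bash
python3 look.py 7
```

```text
[-0.52541355 -0.22901444  0.28175339] [-0.09456472  0.05939992  0.04068025] 0.2789396246007784 0.0 [ 542.78178958 -287.72347695  223.17361356]
[[0, 0, 163, 265, 16918], [126, 0, 56, 34, 1017], [535, 104, 25, 36, 432], [280, 110, 37, 67, 1021], [259, 188, 69, 47, 2087]]
```

View pics/c7.png

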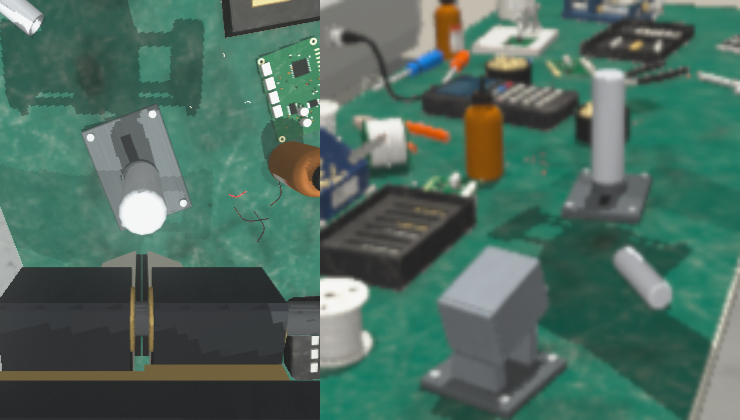

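The cup stands upright, mouth down, on the stand at side-crop (608,130). Its top is at 137 mm, which is home, the robot is clear, and the bottle, tin and reel are in place.

```bash
python3 -c "
from plant import order; print(order.close_job())"
```

```text
the job is handed in; nothing more can be done
None
```

The cup is mouth down on the peg and pressed home: its closed end measured 137 mm high, which puts the rim on the collar. It is released, the bottle, tin and reel look undisturbed, and the job is handed in at about 22 s.

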